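Fish out the shutter remote and take the product picture

TASK

The camera's wireless shutter remote (black puck with a red button) has slid in under the low wooden shelf. With the reach hook, not with the hand, pull it out in front of the shelf until it is well clear of it (a hand's width), then stand the hook back upright on the table. Then take the picture of the red tin: press the red button down to its halfway stop, pause there about a second to focus, then press it fully down and let go, leaving the remote out there and everything else standing where it is.

Things in the scene. Friction and masses are not known exactly. Their poses are not given: they have to be found in the camera images.
- remote: Loose shutter remote, about 0.3 kg: round black puck, 76 mm diameter, 24 mm tall, thin yellow band round its side; a red round button (36 mm diameter) stands 16 mm proud in its middle, so 40 mm over all. Origin at the centre of its underside, z up. Starts on the table under the shelf.
- button_top (a point): Centre of the top face of the red button; 40 mm above the table when up, sinks as it is pressed straight down.
- button (a joint): First stage of the red button, m pressed: 0 up, 0.006 at the halfway stop. A light spring: 1.0 N to start, 2.5 N at the stop.
- collar (a joint): Second stage of the red button (button and its grey collar sink together), m pressed: 0 until the first stage is at its stop and about 9 N is exceeded, 0.006 fully down at about 13.5 N. From 2.5 to 9 N the button rests at the halfway stop. Both stages spring back. Fully down, the button is still 4 mm proud of the puck.
- hook_tool: Loose reach hook, 0.18 kg, mostly in the grip; stands by itself. Origin on the table under its upright dark wooden grip, 30 mm (own x) by 22 mm (own y), 81 mm tall with its round black foot (44 mm wide, 7 mm thick). A 10 mm steel rod runs from the grip along own +x, axis 66 mm high, to the head 260 mm from the origin, see hook_head. z is up.
- hook_head (a point): Midway between the hook's two prongs, 260 mm along own +x of hook_tool, at the height of its foot's underside. At the rod's end a crossbar carries two prongs (8 mm thick, at own y -22 and +22 mm) that reach down to 1 mm above the table when the hook stands. The remote fits under the rod with the prongs behind it.
- riser: Low wooden shelf, fixed: board 200 mm (own x) by 260 mm (own y), underside 160 mm and top 176 mm above the table, on two 12 mm side panels along own x (228 mm clear between them). Front (own -x) and back are open but for a thin bar high at the back (z 140 mm, own x 88 mm). Origin on the table under the board's centre; the front edge is at own x = -100 mm.
- jar: Bystander on the shelf board: brown jar with black lid, 45 mm diameter, 119 mm tall. Origin at the centre of its underside.
- portion_cup: Bystander on the shelf board: tan lidded portion cup, 56 mm diameter, 32 mm tall. Origin at the centre of its underside.
- flour_shaker: Bystander on the table: steel flour shaker, 67 mm diameter, 110 mm tall. Origin at the centre of its underside.
- blue_tin: Bystander on the table: blue tin, 68 mm diameter, 87 mm tall. Origin at the centre of its underside.
- sauce_bottle: Bystander on the table: red sauce bottle with white cap, 48 mm diameter, 150 mm tall. Origin at the centre of its underside.
- sugar_tin: Bystander on the table: small black tin of sugar packets, 60 x 66 x 66 mm. Origin at the centre of its underside.
- red_tin: Bystander: red tin to be photographed, 91 mm diameter, 86 mm tall, on a blue mat. Origin at the centre of its underside.
- oven_handle (a point): Middle of the upright bar handle of the microwave at the back of the table (fixed, never moves): the bar is 16 mm wide and spans heights 64 to 266 mm, 40 mm in front of the black door.
- camera: Black camera on a fixed stand, 115 mm wide, 143 mm tall, lens 65 mm out along own -x; fixed. Origin on the table under the camera.

How it is judged (in metres and radians):
On the way, in this order (a step that is already met when the one before it is completed fails the run):
1. the remote has been pulled out in front of the shelf: its centre at least 60 mm in front of the shelf's front edge (x of remote in the frame of riser below -0.16 m), for 0.1 s.
2. the hook stands upright on the table again, let go (height (world z) of hook_tool between -0.01 and 0.012 m and angle between hook_tool's own z axis and vertical below 0.15 rad and linear speed of hook_tool below 0.02 m/s and contact force between the fingers and hook_tool below 0.2 N), for 0.2 s.
3. the red button rests at its halfway stop for at least 0.5 s (first stage over 4.5 mm, second stage under 1.5 mm) (value of joint button above 0.0045 m and value of joint collar below 0.0015 m and x of remote in the frame of riser below -0.16 m), for 0.5 s.
4. the red button is fully down (second stage over 4.5 mm) (value of joint collar above 0.0045 m and x of remote in the frame of riser below -0.16 m), for 0.05 s.
At the end, for the whole second after the job is handed in: The remote lies flat and still on the table in front of the shelf, its centre 60 to 300 mm in front of the front edge, its button fully up again (each stage under 1 mm); the reach hook stands upright (within 0.15 rad) and still on the table (x of remote in the frame of riser between -0.4 and -0.16 m and value of joint each of button, collar below 0.001 m and angle between remote's own z axis and vertical below 0.1 rad and height (world z) of remote between -0.01 and 0.01 m and linear speed of each of remote, hook_tool below 0.02 m/s and height (world z) of hook_tool between -0.01 and 0.012 m and angle between hook_tool's own z axis and vertical below 0.15 rad); the robot touches nothing.
It fails at once if the hand or arm touches the remote before it is out from under the shelf (over 1 N) (x of remote in the frame of riser above -0.13 m and contact force between any of the fingers, the arm and remote above 1 N).
It fails at once if the remote is pressed, squeezed or struck with more than 40 N (contact force between any of the fingers, hook_tool and remote above 40 N).
It fails at once if a bystander is shifted by more than 20 mm or tipped over (distance of any of jar, portion_cup, red_tin, flour_shaker, blue_tin, sauce_bottle, sugar_tin from where it was at the start of the episode above 0.02 m or angle between any of jar, portion_cup, red_tin, flour_shaker, blue_tin, sauce_bottle, sugar_tin's own z axis and vertical above 0.5 rad).
It also fails if it takes over 64 s, if anything falls off the work surface, if the arm or the gripper's body presses on something with over 40 N, if the wrist force passes 120 N, or if a joint passes its speed limit or range.

ROBOT

A 6-joint arm with a two-finger parallel gripper is mounted at the origin on a cart in front of the work surface, level with it; the furniture and walls round the work are solid. World frame = base frame: x ahead of the robot, y to its left, z up, the work surface at z = 0. Lengths are in m, angles in degrees, forces in N, time in s.
With the tool pointing down it reaches from about 0.4 to 0.825 m from the base axis. Payload 7 kg.
Tool frame: the origin (TCP) lies on the mounting face of the last link; the fingertips stand 178 mm ahead of it and the grasp point (between the pads) lies 159 mm ahead of it (ctrl.tip_extent is the distance from the TCP to the fingertips, in m); z points along the fingers, y is the direction in which the jaws open and shut (so a half turn about z gives the same grasp; the last joint's range is limited). The gripper opens to 88 mm and grips with 3 to 60 N. Pads are 19 mm wide; open, the fingers measure 130 mm over their backs; the gripper's body (78 mm by 193 mm) begins 47 mm behind the grasp point.
Start: joints at [86.121, 20.546, 0.682, 0, -70.136, -16.507], TCP at [0.235, 0.633, 0.405] pointing down, gripper open.
Joint ranges: [-176.03, 176.03], [-82.01, 121.73], [-58.28, 71.71], [-173.87, 95.51], [-174.79, -0.11], [-173.66, 173.66]. Speed limits (degrees/s): [136.94, 136.94, 172.46, 180, 180, 180].

INTERFACE

Orientations are given as [roll, pitch, yaw] about the fixed x, y, z axes, in that order (R = Rz(yaw) Ry(pitch) Rx(roll)).
In Python, from plant import ctrl gives the robot as it stands. The module is installed in compiled form; this text tells all that it offers.
- The arm moves only by the tool carry_out, never from a script. Its argument "moves" is text: rows parted by semicolons, each of 7 numbers parted by spaces: the finger opening in m, from 0 to 0.0876, then the shift along the tool's x, y, z in m, then the turn, a rotation vector about the tool's x, y, z in rad. A call has 1 to 20 rows; each row is the pose to reach, as a shift and turn from the pose commanded when the call began, along the tool's axes at that moment; what a row does not reach only later rows make up. A row lasts 1/10 s, in which the tool goes at most 50 mm and 8.59 degrees, less where a joint would pass 70% of its speed; a pose out of reach is approached as far as the arm can. A call with a gripper value outside its range is refused whole. The fingers move at their own pace and stop on an object; the grip force is fixed at half the most. Time passes only in rows, so rows that repeat a pose let the fingers close. It gives the time, the measured TCP pose, the force and the opening at its end, in the units of the state.
- ctrl.get_obs(): the state, without advancing time (a new reading comes with each control period).
- ctrl.snapshot(name): name is "scene" or "top" or "wrist"; returns a dict with "image" (420x560x3 uint8, red, green, blue), "K" (3x3 intrinsics, pixels), "k1" (the pictures are not rectified: a ray, as slopes to the right and down, at radius r is drawn at 1 + k1 r^2 times it, then the intrinsics apply), "R" (3x3) and "t" (3): a world point X has camera coordinates R X + t. Camera axes: x right, y down, z forward; pixel columns grow to the right and rows downward; lengths in m; the calibration is good to about 2 mm. A picture is of the moment at which its call begins. There is no depth.
- ctrl.close_job(): hands the job in, once; it reports no verdict.
Trained networks look in a picture, given as the dict that the camera call returned (one of the last four; its "shot" number tells which), for a name from the list of things; names that differ only in an ending like _2 or _b are one class to them, and where a whole thing is asked for, a point or a joint stands for the part that bears it (a point fixed in the world has none). Each returns a list of dicts, best first, with "confidence" (0 to 1); they miss things now and then, are a little off and sometimes report something else, mostly with a low value. They report only what shows in the picture. A call takes as long as a camera call.
- ctrl.recognise(picture, label): "extent" ([left, top, right, bottom] in pixels, round what is visible of it).
- ctrl.trace(picture, label): "region" (420x560 bool, what is visible of it) and "extent" ([left, top, right, bottom] in pixels, round what is visible of it).
- ctrl.mark_of(picture, label): "at" ([row, column] in pixels: a listed point, or the origin of a listed thing).
The state is a dict: "clock": time; "joint_pos": joint angles; "qvel": joint speeds; "tau": joint torques, N m; "tool_pos": TCP position; "orientation": TCP orientation; "force": force on the tool from outside, world axes, zero at the start; "moment": the same for the moment, N m; "opening": finger opening in m.
Only numpy, scipy, OpenCV 4.12 (cv2) and the standard library are available. Lean on these libraries where they do the work, as an engineer would, in place of code of your own. Each camera call takes 0.05 s, during which the arm holds its last target.

## Working session

There is one attempt and no reset: what is moved stays moved. The work goes in short steps, Python scripts to look and compute and a tool call to move; the robot and the scene stay as the last step left them, time stands still between calls to the robot, and variables do not carry over. Pictures are saved under pics/ and viewed, and the job is handed in when it is done.

Besides the shell and the picture viewer there is one more tool, called after "Call:" as name(argument=value, ...) on one line, values as JSON. carry_out: Moves the arm, as the interface text tells. Its arguments: {"type":"object","properties":{"moves":{"type":"string"}},"required":["moves"]}

```bash
mkdir -p pics; cat > h.py <<'E'
import numpy as np, cv2
from plant import ctrl
from scipy.spatial.transform import Rotation as Ro
def save(s,n): cv2.imwrite('pics/'+n,s['image'][:,:,::-1])
def ray(s,rc):
    K=s['K']; r,c=rc
    k1=s['k1']
    d=np.array([(c-K[0,2])/K[0,0],(r-K[1,2])/K[1,1]])
    u=d.copy()
    for _ in range(30): u=d/(1+k1*(u@u))
    R=np.array(s['R']);t=np.array(s['t'])
    return -R.T@t, R.T@np.array([u[0],u[1],1])
def atz(s,rc,z=0):
    o,d=ray(s,rc); return o+d*(z-o[2])/d[2]
def proj(s,X):
    p=np.array(s['R'])@np.array(X)+np.array(s['t']);u=p[:2]/p[2]
    u=u*(1+s['k1']*(u@u));K=s['K'];return np.array([K[1,1]*u[1]+K[1,2],K[0,0]*u[0]+K[0,2]])
E
python3 - <<'E'
from h import *
print(ctrl.get_obs())
for n in ['scene','top','wrist']:
    s=ctrl.snapshot(n); save(s,n+'0.png'); print(n,'cam',-np.array(s['R']).T@s['t'],s['k1'],s['K'][0])
    for l in ['remote','button_top','hook_tool','hook_head','riser','jar','portion_cup','flour_shaker','blue_tin','sauce_bottle','sugar_tin','red_tin','oven_handle','camera']:
        m=ctrl.mark_of(s,l)
        for q in m[:2]:
            z=0.04 if l=='button_top' else .176 if l in('jar','portion_cup') else 0
            print(l,np.round(q['at'],1),round(q['confidence'],2),np.round(atz(s,q['at'],z),3))
E
```

```text
{'clock': 0.0, 'joint_pos': array([ 8.61227178e+01,  2.05914321e+01,  6.34039438e-01, -2.10053367e-02,
       -7.01348531e+01, -1.65059450e+01]), 'qvel': array([ 0.06269377, -0.10261955,  0.00386413,  0.04012175, -0.10216313,
        0.02417364]), 'tau': array([ 9.63355269e-04, -5.82720709e+01,  2.93063951e+01,  6.99716136e+00,
        6.92514455e-03, -1.48803665e-04]), 'tool_pos': array([0.23504196, 0.63255145, 0.40372171]), 'orientation': array([ 1.79905945e+02, -7.27847943e-03, -2.03903749e+01]), 'force': array([ 0.0756379 , -0.73056675, -0.22053756]), 'moment': array([ 0.05855901, -0.01449635,  0.07328998]), 'opening': 0.08780814244126721}
scene cam [0.22944271 0.60682785 1.16254998] 0.04122699820771383 [420.3878131    0.         276.55773443]
remote [319.5 226.8] 0.64 [0.518 0.326 0.   ]
remote [102.2 347.2] 0.59 [ 0.505 -0.629  0.   ]
button_top [129.6 327.8] 0.61 [ 0.512 -0.426  0.04 ]
hook_tool [318.4 228.9] 0.68 [0.514 0.321 0.   ]
hook_tool [ 92.5 303.1] 0.37 [ 0.683 -0.608  0.   ]
hook_head [251.1 282.9] 0.7 [0.464 0.067 0.   ]
hook_head [130.8 326.9] 0.34 [ 0.523 -0.456  
[... 522 characters left out ...]
081778 [468.85762323   0.         274.71199239]
hook_tool [249.8 182.5] 0.9 [0.516 0.325 0.   ]
hook_head [242.3 261.6] 0.9 [0.461 0.06  0.   ]
jar [179.4 411.7] 0.95 [ 0.451 -0.45   0.176]
jar [249.4 184.8] 0.25 [0.432 0.303 0.176]
portion_cup [140.7 388.3] 0.75 [ 0.615 -0.441  0.176]
flour_shaker [237.4 349.3] 0.64 [ 0.387 -0.234  0.   ]
blue_tin [195.9 243.6] 0.56 [0.656 0.07  0.   ]
sauce_bottle [192.5 284.8] 0.86 [ 0.625 -0.077  0.   ]
sugar_tin [256.6 302. ] 0.65 [ 0.369 -0.055  0.   ]
oven_handle [243.7 260.8] 0.59 [0.457 0.064 0.   ]
camera [222.2 162.8] 0.94 [0.64  0.369 0.   ]
wrist cam [0.3062555  0.60555015 0.38514577] -0.02588162260357907 [320.65544747   0.         282.61555278]
```

View pics/scene0.png

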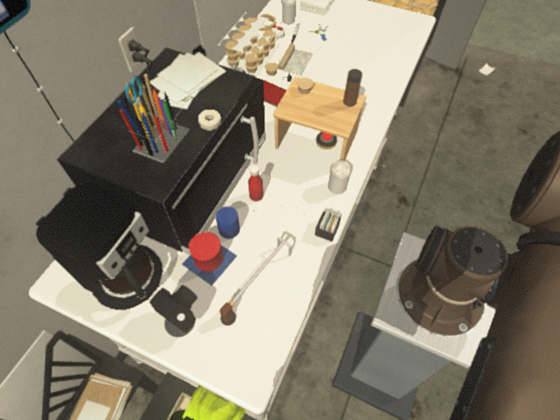

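View pics/top0.png

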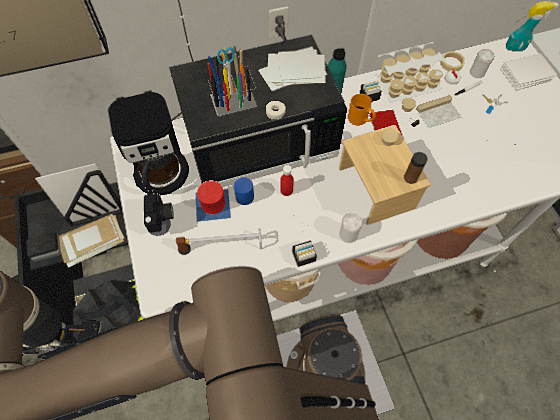

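View pics/wrist0.png

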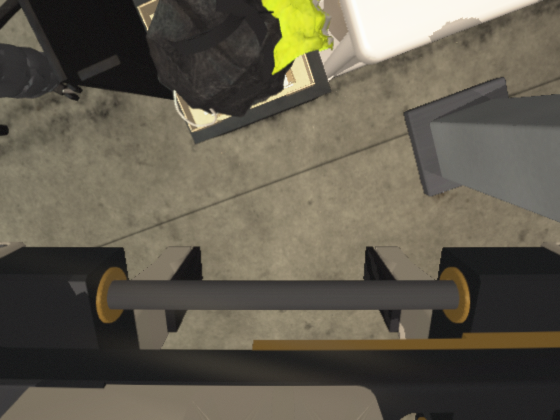

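```bash
python3 - <<'E'
from h import *
a=cv2.imread('pics/scene0.png')[60:180,230:390]; cv2.imwrite('pics/sc_a.png',cv2.resize(a,None,fx=5,fy=5,interpolation=cv2.INTER_CUBIC))
a=cv2.imread('pics/top0.png')[115:235,320:480]; cv2.imwrite('pics/tc_a.png',cv2.resize(a,None,fx=5,fy=5,interpolation=cv2.INTER_CUBIC))
E
```

```text
(no output)
```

View pics/sc_a.png

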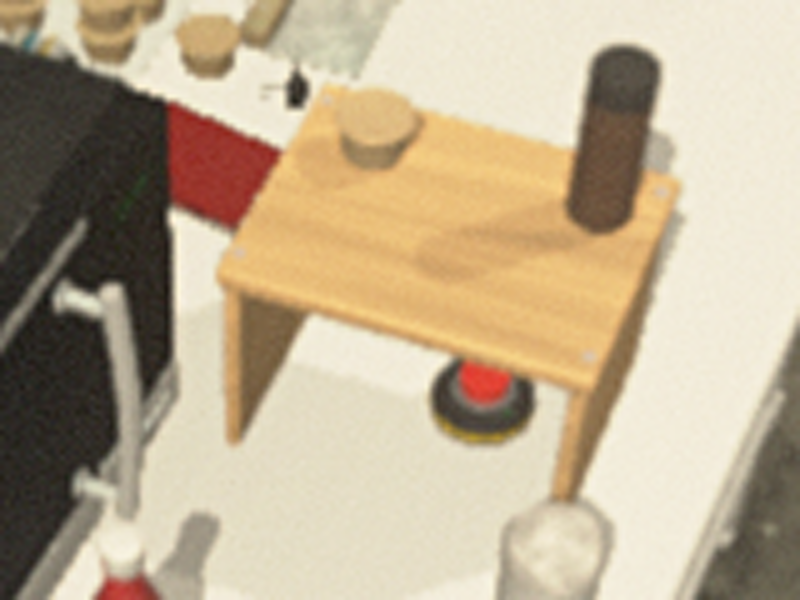

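View pics/tc_a.png

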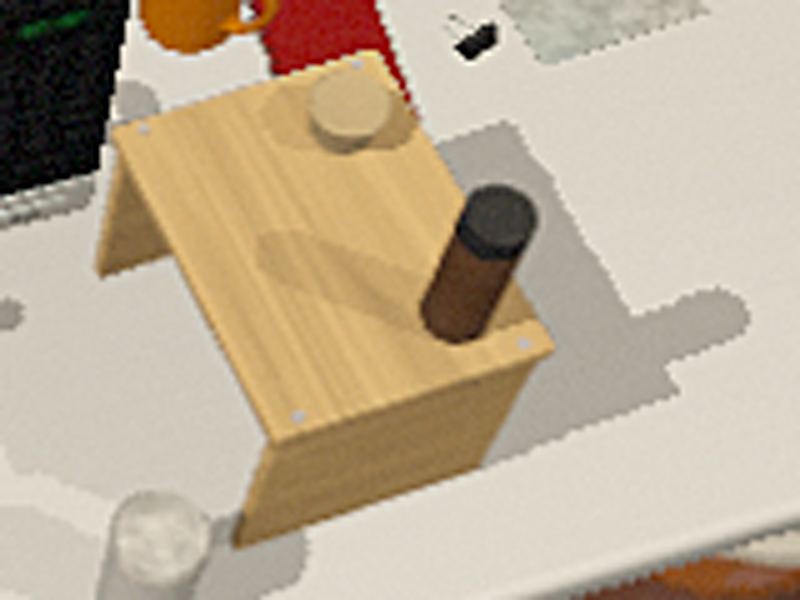

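```bash
python3 - <<'E'
from h import *
from scipy.optimize import least_squares
S=ctrl.snapshot('scene');T=ctrl.snapshot('top')
sc={'fl':(115,274),'fr':(138,348),'bl':(77.5,295),'br':(97.5,366)}
tp={'fl':(141,342.6),'fr':(203,375),'bl':(125,395),'br':(185,430.6)}
loc={'fl':(-.1,-.13),'fr':(-.1,.13),'bl':(.1,-.13),'br':(.1,.13)}
for k in sc: print(k,atz(S,sc[k],.176).round(3),atz(T,tp[k],.176).round(3))
# riser fit: front-left in picture = +x world side
def w(p,l):
    c,s=np.cos(p[2]),np.sin(p[2]);return np.array([p[0]+c*l[0]-s*l[1],p[1]+s*l[0]+c*l[1],.176])
for flip in(1,-1):
  def f(p,use='ST'):
    r=[]
    for k in sc:
        X=w(p,(loc[k][0],flip*loc[k][1]))
        if 'S' in use:r+=list(proj(S,X)-sc[k])
        if 'T' in use:r+=list(proj(T,X)-tp[k])
    return r
  for u in('S','T','ST'):
    q=least_squares(f,[.55,-.43,-1.7],args=(u,));print(flip,u,q.x.round(4),np.degrees(q.x[2]).round(1),q.cost.round(2))
# remote: puck points in scene: left, right, bottom at base
def pk(p):
    a=np.linspace(0,2*np.pi,120)
    P=np.array([proj(S,(p[0]+.038*np.cos(t),p[1]+.038*np.sin(t),z)) for t in a for z in(0,.024)])
    return P
def g(p):
    P=pk(p);return [P[:,1].min()-(230+432/5),P[:,1].max()-(230+535/5),P[:,0].max()-(60+443/5)]
q=least_squares(g,[.52,-.43],diff_step=1e-3);print('remote',q.x.round(4),q.fun.round(2),'btn',proj(S,(*q.x,.04)))
# hook
for n,s in(('S',S),('T',T)):
  for l in('hook_tool','remote','sauce_bottle','flour_shaker','sugar_tin','blue_tin','red_tin'):
    for q in ctrl.trace(s,l)[:2]: print(n,l,round(q['confidence'],2),np.round(q['extent'],1))
a=S['image'][215:335,200:320,::-1]; cv2.imwrite('pics/sc_h.png',cv2.resize(a,None,fx=5,fy=5,interpolation=cv2.INTER_CUBIC))
a=T['image'][160:280,170:330,::-1]; cv2.imwrite('pics/tc_h.png',cv2.resize(a,None,fx=5,fy=5,interpolation=cv2.INTER_CUBIC))
E
```

```text
fl [ 0.659 -0.288  0.176] [ 0.662 -0.294  0.176]
fr [ 0.408 -0.294  0.176] [ 0.406 -0.303  0.176]
bl [ 0.67  -0.481  0.176] [ 0.67  -0.491  0.176]
br [ 0.414 -0.489  0.176] [ 0.413 -0.499  0.176]
1 S [ 0.5415 -0.4024 -4.3443] -248.9 3757.22
1 T [ 0.5451 -0.4012 -3.9552] -226.6 6087.98
1 ST [ 0.5432 -0.4015 -4.2011] -240.7 9923.89
-1 S [ 0.538  -0.3886 -1.5361] -88.0 3.22
-1 T [ 0.5381 -0.3965 -1.5354] -88.0 1.22
-1 ST [ 0.5382 -0.3935 -1.5355] -88.0 8.49
remote [ 0.5069 -0.4096] [-0.51  0.5  -0.02] btn [133.09030108 327.36975928]
S hook_tool 0.59 [222.1 236.1 293.4 325.2]
S hook_tool 0.47 [316.2 132.3 337.9 150.5]
S remote 0.66 [314.5 130.7 335.6 148.6]
S remote 0.43 [188.8 230.1 223.3 272.6]
S sauce_bottle 0.56 [251.9 165.1 264.  203.1]
S flour_shaker 0.73 [326.8 165.5 350.4 195.9]
S flour_shaker 0.34 [319.3 131.  337.2 147.9]
S sugar_tin 0.85 [316.4 213.8 340.4 240.9]
S sugar_tin 0.61 [149.1 286.5 197.2 339.3]
S blue_tin 0.9 [215.1 205.4 238.7 238. ]
S red_tin 0.84 [188.2 230.9 225.1 270.1]
T hook_tool 0.6 [177.1 230.  262.4 255.8]
T sauce_bottle 0.78 [278.  168.5 292.9 196.6]
T flour_shaker 0.89 [340.4 213.4 363.2 242.7]
T sugar_tin 0.97 [289.  240.7 320.3 265.5]
T blue_tin 0.56 [232.6 176.  253.4 204.4]
T red_tin 0.65 [197.8 178.4 226.3 214. ]
```

View pics/sc_h.png

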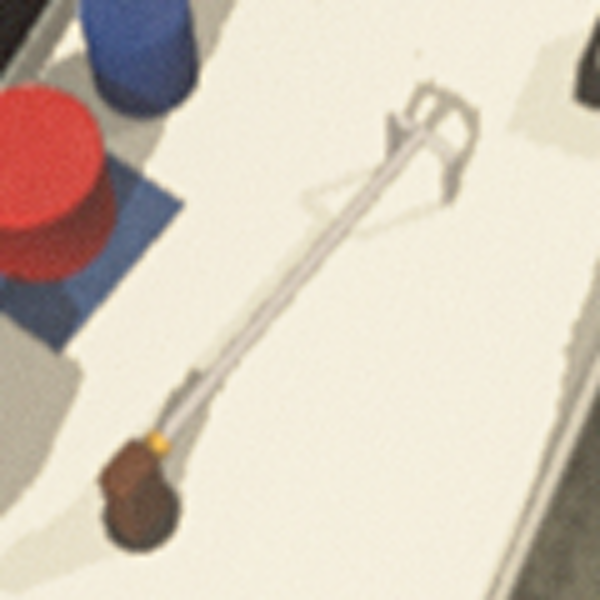

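View pics/tc_h.png

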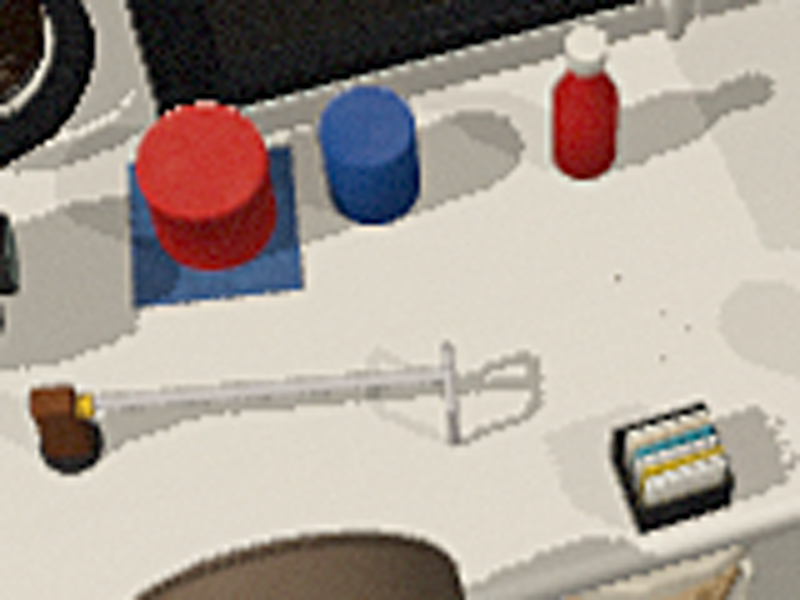

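```bash
cat >> h.py <<'E'
import json,os
def Rt(yaw,tilt=0): return Ro.from_euler('xyz',[180,tilt,yaw],degrees=True)
def plan(cur,tgt):
    # cur,tgt: (x,y,z,yaw)
    a=Rt(cur[3]);b=Rt(tgt[3])
    d=a.inv().apply(np.array(tgt[:3])-cur[:3]); r=(a.inv()*b).as_rotvec()
    print('shift',d.round(4),'rot',r.round(4),'rows',np.linalg.norm(d)/.05,np.degrees(np.linalg.norm(r))/8.59)
def err(s=None):
    o=ctrl.get_obs();print('t',round(o['clock'],2),'tcp',o['tool_pos'].round(4),'ori',o['orientation'].round(2),'F',o['force'].round(2),'op',round(o['opening'],4))
E
python3 -c "
from h import *
plan((.235,.633,.405,-20.386),(.515,.323,.37,-101.5))"
```

```text
shift [0.3704 0.193  0.035 ] rot [-0.     -0.      1.4157] rows 8.38391316748927 9.442840512223516
```

Call:
carry_out(moves="0.0876 0.185 0.0965 0.0175 0 0 0.7; 0.0876 0.185 0.0965 0.0175 0 0 0.7; 0.0876 0.185 0.0965 0.0175 0 0 0.7; 0.0876 0.185 0.0965 0.0175 0 0 0.7; 0.0876 0.3704 0.193 0.035 0 0 1.4157; 0.0876 0.3704 0.193 0.035 0 0 1.4157; 0.0876 0.3704 0.193 0.035 0 0 1.4157; 0.0876 0.3704 0.193 0.035 0 0 1.4157; 0.0876 0.3704 0.193 0.035 0 0 1.4157; 0.0876 0.3704 0.193 0.035 0 0 1.4157; 0.0876 0.3704 0.193 0.035 0 0 1.4157; 0.0876 0.3704 0.193 0.035 0 0 1.4157; 0.0876 0.3704 0.193 0.035 0 0 1.4157; 0.0876 0.3704 0.193 0.035 0 0 1.4157; 0.0876 0.3704 0.193 0.035 0 0 1.4157; 0.0876 0.3704 0.193 0.035 0 0 1.4157")

```text
clock: 4.65
tool_pos: [0.5149, 0.3231, 0.3697]
orientation: [-180.0, 0.0, -101.4]
force: [0.8, 0.4, 0.4]
opening: 0.0873
```

```bash
python3 - <<'E'
from h import *
err()
s=ctrl.snapshot('wrist'); save(s,'wrist1.png')
for l in ['hook_tool','hook_head']:
    for q in ctrl.mark_of(s,l)[:2]: print(l,np.round(q['at'],1),round(q['confidence'],2),np.round(atz(s,q['at'],0),3))
print(proj(s,(.515,.323,.081)),proj(s,(.4625,.0635,0)))
E
```

```text
t 4.65 tcp [0.5149 0.3231 0.3697] ori [-180.      0.   -101.45] F [0.81 0.42 0.37] op 0.0873
hook_tool [186.5 276.3] 0.73 [0.522 0.32  0.   ]
[207.50365139 283.37710997] [-97.45298125 283.32777237]
```

View pics/wrist1.png

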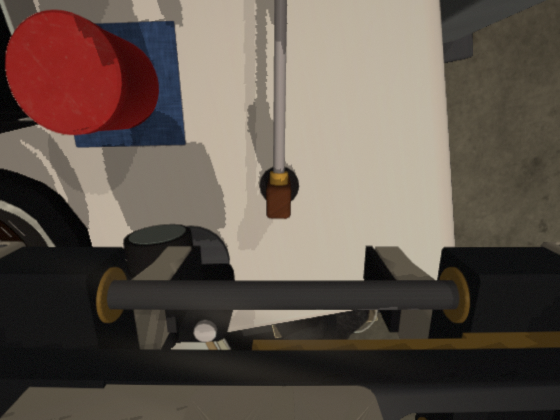

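```bash
python3 - <<'E'
from h import *
S=ctrl.snapshot('scene');save(S,'scene1.png');T=ctrl.snapshot('top');save(T,'top1.png')
a=S['image'][255:355,130:250,::-1]; A=cv2.resize(a,None,fx=6,fy=6,interpolation=cv2.INTER_CUBIC)
cv2.imwrite('pics/c1.png',A)
a=cv2.imread('pics/top0.png')[175:265,120:240];cv2.imwrite('pics/c2.png',cv2.resize(a,None,fx=6,fy=6,interpolation=cv2.INTER_CUBIC))
E
```

```text
(no output)
```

View pics/c1.png

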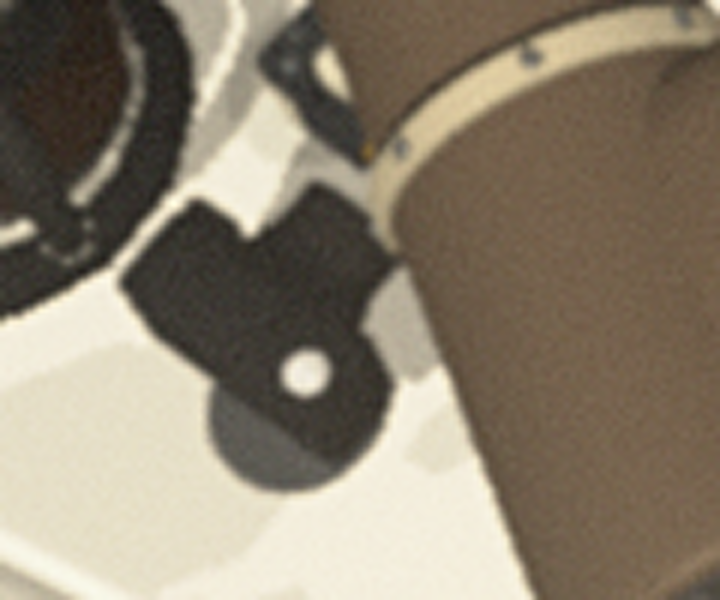

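View pics/c2.png

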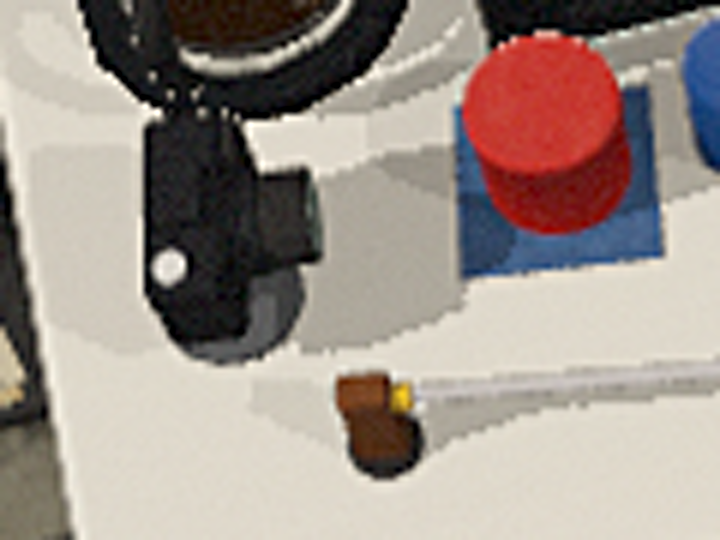

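```bash
python3 - <<'E'
from h import *
S=ctrl.snapshot('scene');T=ctrl.snapshot('top')
for z in(.08,.11,.13):
  print(z,'S lens',[atz(S,p,z)[:2].round(3) for p in((285,183),(298.7,196.7))],'body',[atz(S,p,z)[:2].round(3) for p in((255+470/6,130+330/6),(255+380/6,130+395/6))])
  print('T lens',[atz(T,p,z)[:2].round(3) for p in((202.5,172),(219,173))],'body',[atz(T,p,z)[:2].round(3) for p in((231.7,161),(223,145))], 'foot',atz(T,(235,160),0).round(3))
E
```

```text
0.08 S lens [array([0.652, 0.312]), array([0.598, 0.33 ])] body [array([0.578, 0.421]), array([0.573, 0.377])]
T lens [array([0.66 , 0.316]), array([0.597, 0.325])] body [array([0.563, 0.372]), array([0.61 , 0.417])] foot [0.594 0.388 0.   ]
0.11 S lens [array([0.641, 0.32 ]), array([0.588, 0.338])] body [array([0.568, 0.427]), array([0.563, 0.383])]
T lens [array([0.642, 0.314]), array([0.58 , 0.323])] body [array([0.547, 0.369]), array([0.593, 0.412])] foot [0.594 0.388 0.   ]
0.13 S lens [array([0.633, 0.326]), array([0.581, 0.343])] body [array([0.562, 0.43 ]), array([0.557, 0.387])]
T lens [array([0.63 , 0.312]), array([0.569, 0.321])] body [array([0.536, 0.366]), array([0.582, 0.409])] foot [0.594 0.388 0.   ]
```

Call:
carry_out(moves="0.0876 0.034 -0.003 0.03 0 -0.07 0; 0.0876 0.034 -0.003 0.06 0 -0.14 0; 0.0876 0.034 -0.003 0.08 0 -0.14 0; 0.0876 0.034 -0.003 0.1 0 -0.14 0; 0.0876 0.034 -0.003 0.1 0 -0.14 0")

```text
clock: 5.5
tool_pos: [0.5106, 0.288, 0.2671]
orientation: [179.8, 7.8, -101.6]
force: [-0.1, 1.0, -0.5]
opening: 0.0877
```

```bash
python3 - <<'E'
from h import *
err()
s=ctrl.snapshot('wrist'); save(s,'wrist2.png')
s=ctrl.snapshot('scene'); save(s,'scene2.png')
E
```

```text
t 5.5 tcp [0.5106 0.288  0.2671] ori [ 179.83    7.81 -101.57] F [-0.11  0.97 -0.49] op 0.0877
```

View pics/wrist2.png

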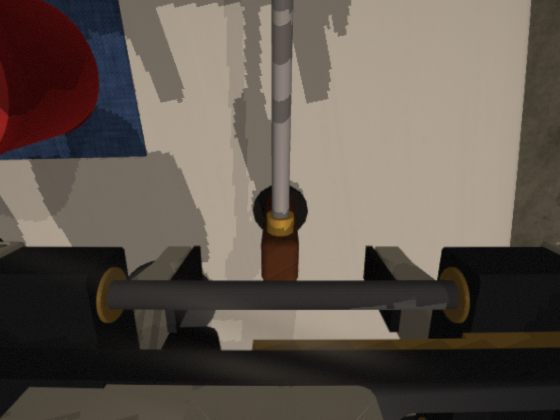

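View pics/scene2.png

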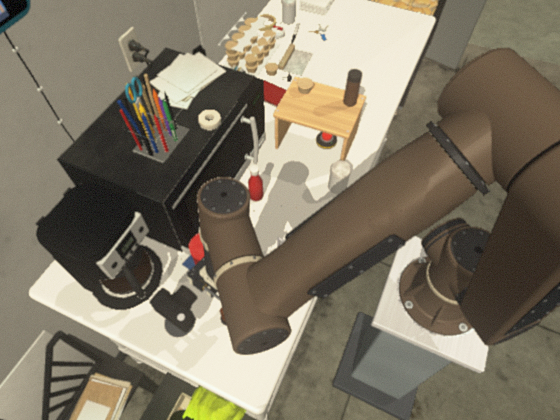

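```bash
cat >> h.py <<'E'
def gp(d=.159):
    o=ctrl.get_obs();R=Ro.from_euler('xyz',o['orientation'],degrees=True);g=o['tool_pos']+R.as_matrix()[:,2]*d
    print('grasp',g.round(4));return R,g
E
python3 - <<'E'
from h import *
err();R,g=gp();print(R.as_matrix().round(3))
print('down 1mm per tool', (R.inv().apply([0,0,-1])).round(4))
E
```

```text
t 5.6 tcp [0.5115 0.289  0.2699] ori [-180.      7.99 -101.48] F [ 0.31 -0.65 -0.19] op 0.0877
grasp [0.5159 0.3106 0.1125]
[[-0.197 -0.98   0.028]
 [-0.97   0.199  0.136]
 [-0.139 -0.    -0.99 ]]
down 1mm per tool [0.1389 0.     0.9903]
```

Call:
carry_out(moves="0.0876 0.0028 -0.001 0.02 0 0 0; 0.0876 0.0042 -0.001 0.03 0 0 0; 0.0876 0.0056 -0.001 0.04 0 0 0; 0.0876 0.0056 -0.001 0.04 0 0 0; 0.0876 0.0056 -0.001 0.04 0 0 0")

```text
clock: 6.1
tool_pos: [0.5124, 0.2889, 0.2296]
orientation: [-180.0, 8.0, -101.5]
force: [0.6, -0.0, 0.0]
opening: 0.0873
```

```bash
python3 - <<'E'
from h import *
err();gp()
s=ctrl.snapshot('wrist'); save(s,'wrist3.png')
E
```

```text
t 6.1 tcp [0.5124 0.2889 0.2296] ori [-179.99    8.02 -101.48] F [ 0.58 -0.03  0.03] op 0.0873
grasp [0.5169 0.3106 0.0722]
```

View pics/wrist3.png

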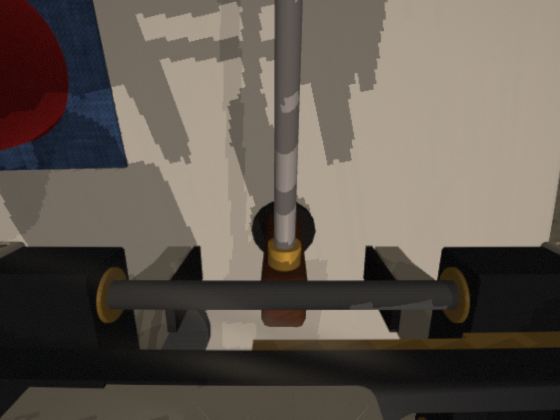

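Call:
carry_out(moves="0.06 0 0 0 0 0 0; 0.04 0 0 0 0 0 0; 0.03 0 0 0 0 0 0; 0.024 0 0 0 0 0 0; 0.018 0 0 0 0 0 0; 0.01 0 0 0 0 0 0; 0.005 0 0 0 0 0 0; 0.0 0 0 0 0 0 0; 0 0 0 0 0 0 0; 0 0 0 0 0 0 0; 0 0 0 0 0 0 0")

```text
clock: 7.25
tool_pos: [0.5122, 0.2887, 0.2292]
orientation: [180.0, 8.0, -101.5]
force: [0.4, -0.2, -0.1]
opening: 0.0221
```

```bash
python3 - <<'E'
from h import *
err();R,g=gp()
print('up',R.inv().apply([0,0,1]).round(4))
s=ctrl.snapshot('wrist'); save(s,'wrist4.png')
E
```

```text
t 7.25 tcp [0.5122 0.2887 0.2292] ori [ 180.      8.02 -101.5 ] F [ 0.43 -0.22 -0.15] op 0.0221
grasp [0.5167 0.3104 0.0718]
up [-0.1395  0.     -0.9902]
```

View pics/wrist4.png

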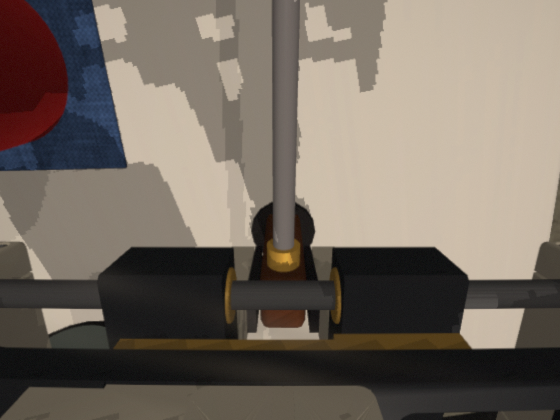

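```bash
cat >> h.py <<'E'
def full(yaw): return Rt(yaw)*Ro.from_rotvec([0,-.14,0])
def tplan(curpos,curyaw,tgt,tyaw):
    a=full(curyaw);b=full(tyaw)
    d=a.inv().apply(np.array(tgt)-curpos);r=(a.inv()*b).as_rotvec()
    print('shift',d.round(4),'rot',r.round(4),'rows',(np.linalg.norm(d)/.05).round(1),(np.degrees(np.linalg.norm(r))/8.59).round(1))
E
python3 - <<'E'
from h import *
s=ctrl.snapshot('wrist')
print(atz(s,(230,283.5),.005),atz(s,(201,283.5),.007),atz(s,(326,284),.081))
o=ctrl.get_obs()['tool_pos']
tplan(o,-101.5,o+[0,0,.055],-101.5)
E
```

```text
[0.51838093 0.31801645 0.005     ] [0.51396531 0.29614294 0.007     ] [0.52084118 0.33035601 0.081     ]
shift [-0.0077  0.     -0.0545] rot [0. 0. 0.] rows 1.1 0.0
```

Call:
carry_out(moves="0 -0.0015 0 -0.01 0 0 0; 0 -0.0035 0 -0.025 0 0 0; 0 -0.0055 0 -0.04 0 0 0; 0 -0.0077 0 -0.0545 0 0 0; 0 -0.0077 0 -0.0545 0 0 0; 0 -0.0077 0 -0.0545 0 0 0")

```text
clock: 7.95
tool_pos: [0.5121, 0.2886, 0.2845]
orientation: [-180.0, 8.1, -101.5]
force: [-0.4, -0.4, -2.4]
opening: 0.0218
```

```bash
python3 - <<'E'
from h import *
err()
s=ctrl.snapshot('wrist'); save(s,'wrist5.png')
s=ctrl.snapshot('scene'); save(s,'scene5.png')
E
```

```text
t 7.95 tcp [0.5121 0.2886 0.2845] ori [-180.      8.06 -101.51] F [-0.44 -0.4  -2.42] op 0.0218
```

View pics/wrist5.png

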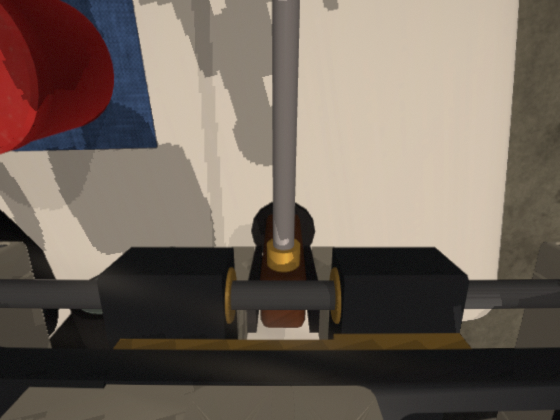

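View pics/scene5.png

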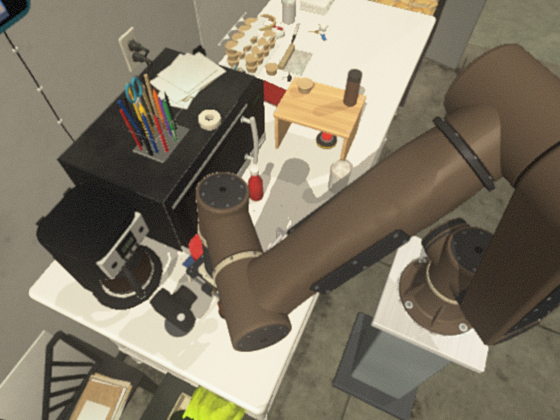

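```bash
python3 - <<'E'
from h import *
o=np.array([.5121,.2886,.2845])
tplan(o,-101.5,[.498,.07,.2845],-88)
tplan(np.array([.498,.07,.2845]),-88,[.499,-.232,.282],-88)
E
```

```text
shift [ 0.2149 -0.0298 -0.0303] rot [-0.0329  0.     -0.2333] rows 4.4 1.6
shift [ 0.2992  0.0095 -0.0396] rot [0. 0. 0.] rows 6.0 0.0
```

Call:
carry_out(moves="0 0.02 -0.003 -0.003 -0.003 0 -0.023; 0 0.05 -0.007 -0.007 -0.008 0 -0.055; 0 0.08 -0.011 -0.011 -0.012 0 -0.09; 0 0.11 -0.015 -0.015 -0.017 0 -0.12; 0 0.14 -0.0195 -0.0195 -0.0215 0 -0.152; 0 0.17 -0.0235 -0.024 -0.026 0 -0.185; 0 0.2 -0.028 -0.028 -0.031 0 -0.217; 0 0.2149 -0.0298 -0.0303 -0.0329 0 -0.2333; 0 0.2149 -0.0298 -0.0303 -0.0329 0 -0.2333; 0 0.2149 -0.0298 -0.0303 -0.0329 0 -0.2333")

```text
clock: 9.05
tool_pos: [0.4982, 0.0699, 0.2838]
orientation: [180.0, 8.0, -88.1]
force: [1.1, -0.0, -1.8]
opening: 0.0222
```

```bash
python3 - <<'E'
from h import *
err()
for n in('scene','top'):
  s=ctrl.snapshot(n); save(s,n+'6.png')
  for l in('hook_head','hook_tool','remote'):
    print(n,l,[(np.round(q['at'],1),round(q['confidence'],2),atz(s,q['at'],.055).round(3)) for q in ctrl.mark_of(s,l)[:2]])
E
```

```text
t 9.05 tcp [0.4982 0.0699 0.2838] ori [179.96   8.01 -88.09] F [ 1.06 -0.04 -1.8 ] op 0.0222
scene hook_head []
scene hook_tool [(array([ 90.8, 302.5]), 0.64, array([ 0.668, -0.558,  0.055])), (array([248.3, 268.6]), 0.43, array([0.495, 0.102, 0.055]))]
scene remote [(array([133.6, 324.7]), 0.55, array([ 0.511, -0.39 ,  0.055])), (array([142.3, 327.5]), 0.52, array([ 0.487, -0.356,  0.055]))]
top hook_head []
top hook_tool []
top remote [(array([224.3, 157.5]), 0.58, array([0.607, 0.381, 0.055]))]
```

View pics/scene6.png

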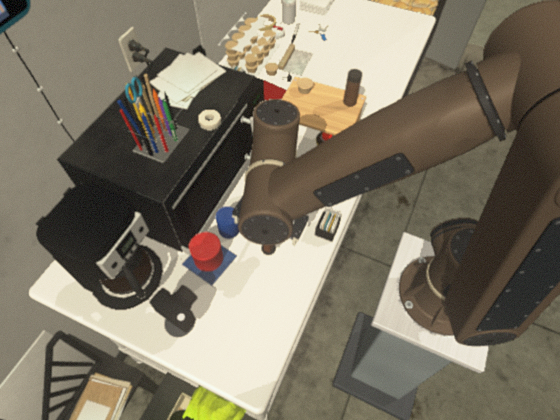

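View pics/top6.png

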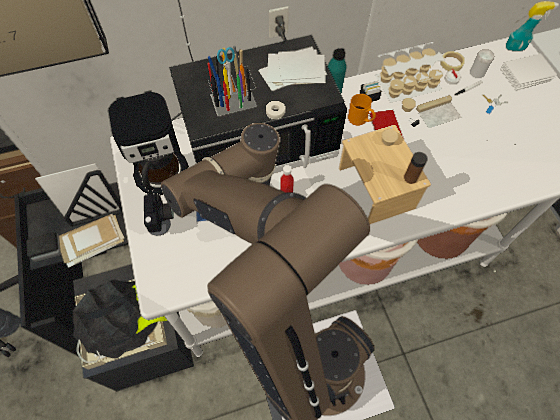

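```bash
python3 - <<'E'
from h import *
S=ctrl.snapshot('scene');T=ctrl.snapshot('top')
def tri(a,b):
    o1,d1=ray(S,a);o2,d2=ray(T,b)
    A=np.array([d1,-d2]).T;k=np.linalg.lstsq(A,o2-o1,rcond=None)[0]
    p,q=o1+k[0]*d1,o2+k[1]*d2;print(((p+q)/2).round(3),np.linalg.norm(p-q).round(3))
tri((106,276),(134,262)); tri((139.9,253.7),(147,307)); tri((232,266),(203,283))
E
```

```text
[0.502 0.028 0.55 ] 0.003
[ 0.676 -0.171  0.17 ] 0.005
[ 0.598 -0.05  -0.097] 0.078
```

Call:
carry_out(moves="0 0.02 0.0007 -0.0026 0 0 0; 0 0.045 0.0014 -0.006 0 0 0; 0 0.07 0.0022 -0.0092 0 0 0; 0 0.095 0.003 -0.0125 0 0 0; 0 0.12 0.0038 -0.0158 0 0 0; 0 0.145 0.0046 -0.019 0 0 0; 0 0.16 0.005 -0.021 0 0 0; 0 0.16 0.005 -0.021 0 0 0; 0 0.16 0.005 -0.021 0 0 0")

```text
clock: 10.45
tool_pos: [0.4988, -0.0915, 0.2827]
orientation: [180.0, 8.0, -88.1]
force: [-0.0, 0.6, -3.0]
opening: 0.0218
```

```bash
python3 - <<'E'
from h import *
err()
for n in('scene','top','wrist'):
  s=ctrl.snapshot(n); save(s,n+'7.png')
E
```

```text
t 10.45 tcp [ 0.4988 -0.0915  0.2827] ori [179.99   8.03 -88.06] F [-0.01  0.63 -3.01] op 0.0218
```

View pics/scene7.png

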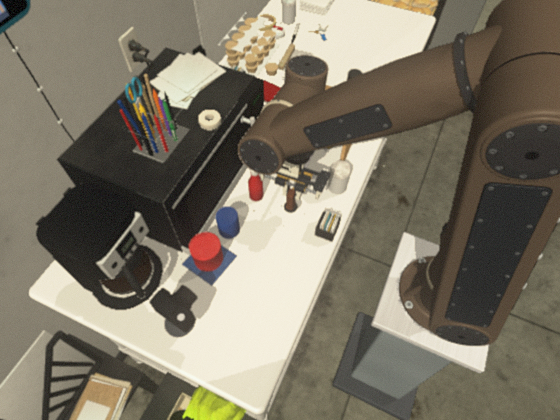

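View pics/wrist7.png

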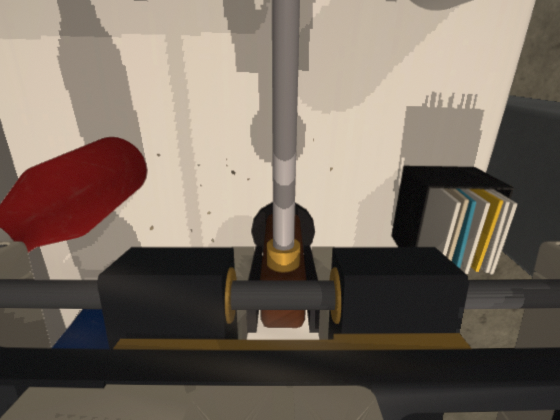

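View pics/top7.png

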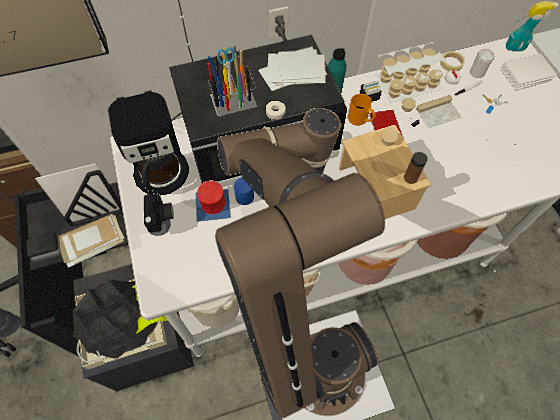

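```bash
python3 - <<'E'
from h import *
tplan(np.array([.4988,-.0915,.2827]),-88,[.499,-.238,.2815],-88)
a=cv2.imread('pics/scene7.png')[130:250,220:380]; cv2.imwrite('pics/c3.png',cv2.resize(a,None,fx=5,fy=5,interpolation=cv2.INTER_CUBIC))
E
```

```text
shift [ 0.1452  0.0049 -0.0192] rot [0. 0. 0.] rows 2.9 0.0
```

View pics/c3.png

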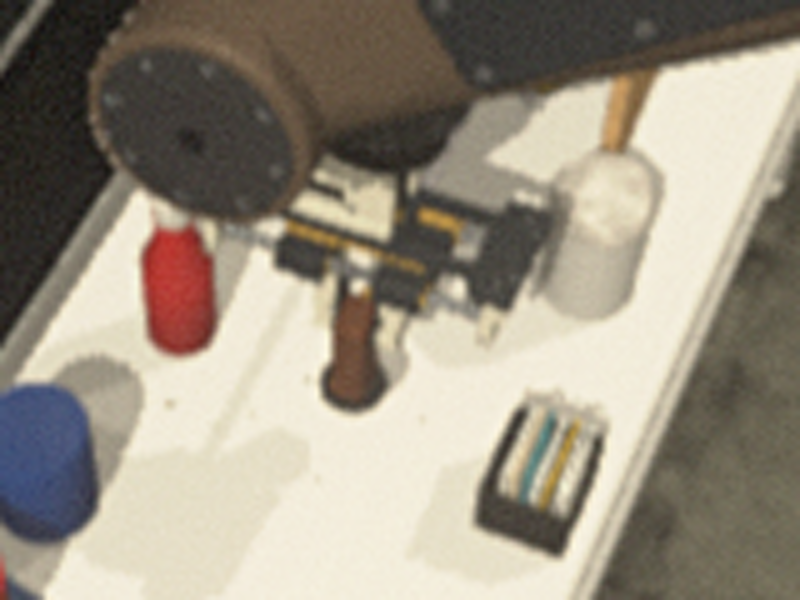

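Call:
carry_out(moves="0 0.02 0.0007 -0.0026 0 0 0; 0 0.045 0.0015 -0.006 0 0 0; 0 0.07 0.0023 -0.0092 0 0 0; 0 0.095 0.0032 -0.0125 0 0 0; 0 0.12 0.004 -0.0158 0 0 0; 0 0.135 0.0045 -0.0178 0 0 0; 0 0.1452 0.0049 -0.0192 0 0 0; 0 0.1452 0.0049 -0.0192 0 0 0; 0 0.1452 0.0049 -0.0192 0 0 0")

```text
clock: 11.5
tool_pos: [0.4991, -0.2374, 0.2815]
orientation: [180.0, 8.0, -88.0]
force: [0.6, 0.6, -2.3]
opening: 0.0218
```

```bash
python3 - <<'E'
from h import *
err()
for n in('scene','top','wrist'):
  s=ctrl.snapshot(n); save(s,n+'8.png')
a=cv2.imread('pics/scene8.png')[80:220,220:400]; cv2.imwrite('pics/c4.png',cv2.resize(a,None,fx=4,fy=4,interpolation=cv2.INTER_CUBIC))
E
```

```text
t 11.5 tcp [ 0.4991 -0.2374  0.2815] ori [179.99   8.04 -88.  ] F [ 0.61  0.64 -2.32] op 0.0218
```

View pics/c4.png

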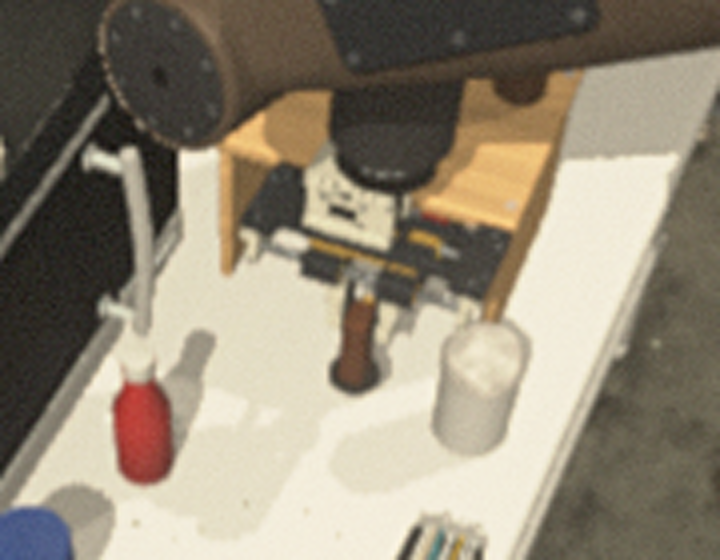

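View pics/wrist8.png

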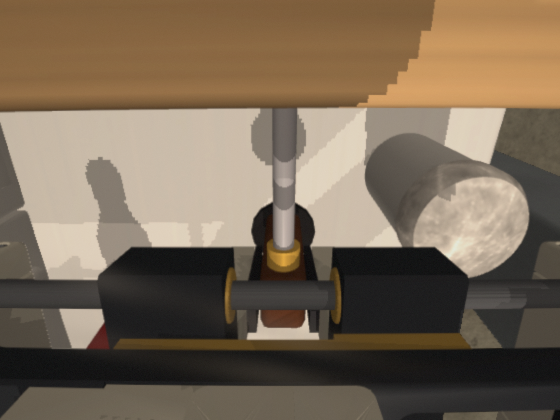

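View pics/top8.png

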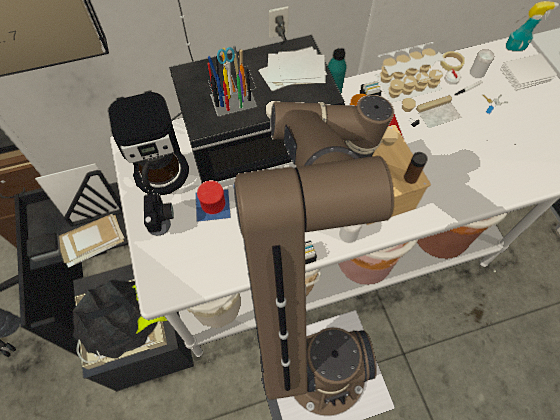

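Call:
carry_out(moves="0 0.0014 0 0.01 0 0 0; 0 0.0028 0 0.02 0 0 0; 0 0.004 0 0.028 0 0 0; 0 0.005 0 0.036 0 0 0; 0 0.006 0 0.0426 0 0 0; 0 0.006 0 0.0426 0 0 0")

```text
clock: 12.25
tool_pos: [0.4987, -0.2378, 0.2372]
orientation: [179.9, 8.1, -88.0]
force: [-0.2, 0.0, -2.2]
opening: 0.0219
```

```bash
python3 - <<'E'
from h import *
err()
s=ctrl.snapshot('scene'); save(s,'scene9.png')
a=cv2.imread('pics/scene9.png')[80:220,220:400]; cv2.imwrite('pics/c5.png',cv2.resize(a,None,fx=4,fy=4,interpolation=cv2.INTER_CUBIC))
tplan(ctrl.get_obs()['tool_pos'],-88,ctrl.get_obs()['tool_pos']+[0,.1,0],-88)
E
```

```text
t 12.25 tcp [ 0.4987 -0.2378  0.2372] ori [179.88   8.05 -88.03] F [-0.21  0.01 -2.2 ] op 0.0219
shift [-0.099  -0.0035  0.0139] rot [0. 0. 0.] rows 2.0 0.0
```

View pics/c5.png

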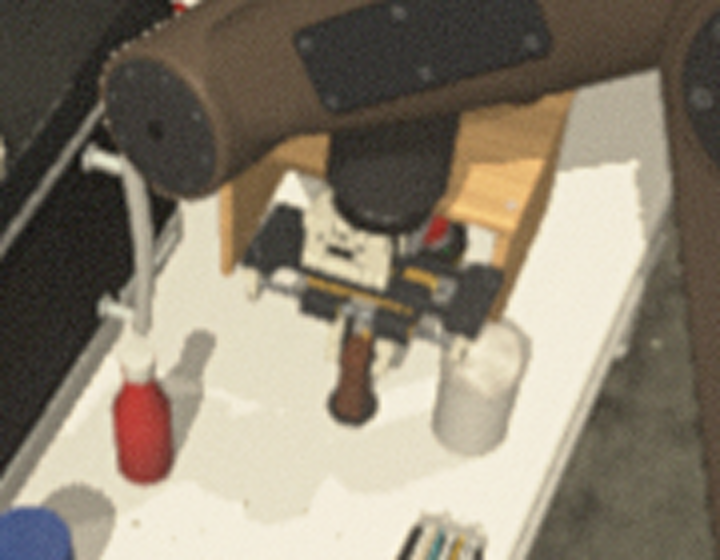

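```bash
python3 - <<'E'
from h import *
S=ctrl.snapshot('scene');T=ctrl.snapshot('top')
for nm,s,p in(('S',S,(203.1,258)),('T',T,(196.6,285.5))):
    e=atz(s,p,0);o=ray(s,p)[0];d=(e-o)[:2];d/=np.linalg.norm(d);print(nm,(e[:2]+.024*d).round(3))
for nm,s,p in(('S',S,(195.9,339)),('T',T,(242.7,350))):
    e=atz(s,p,0);o=ray(s,p)[0];d=(e-o)[:2];d/=np.linalg.norm(d);print(nm,'shaker',(e[:2]+.0335*d).round(3))
o=np.array([.4987,-.2378,.2372])
for dx,y in((-.011,-.12),):
    tplan(o,-88,[.4987+dx,y,.2372],-88)
tplan(o,-88,[.4877,.027,.2372],-88)
E
```

```text
S [ 0.624 -0.08 ]
T [ 0.63  -0.082]
S shaker [ 0.385 -0.232]
T shaker [ 0.395 -0.249]
shift [-0.117   0.0069  0.0165] rot [0. 0. 0.] rows 2.4 0.0
shift [-0.2624  0.0018  0.037 ] rot [0. 0. 0.] rows 5.3 0.0
```

Call:
carry_out(moves="0 -0.006 0.0004 0.0008 0 0 0; 0 -0.012 0.0007 0.0017 0 0 0; 0 -0.018 0.0011 0.0025 0 0 0; 0 -0.025 0.0015 0.0035 0 0 0; 0 -0.034 0.002 0.0048 0 0 0; 0 -0.045 0.0027 0.0063 0 0 0; 0 -0.057 0.0034 0.008 0 0 0; 0 -0.069 0.0041 0.0097 0 0 0; 0 -0.081 0.0048 0.0114 0 0 0; 0 -0.093 0.0055 0.0131 0 0 0; 0 -0.103 0.0061 0.0145 0 0 0; 0 -0.111 0.0065 0.0156 0 0 0; 0 -0.117 0.0069 0.0165 0 0 0; 0 -0.117 0.0069 0.0165 0 0 0")

```text
clock: 13.8
tool_pos: [0.488, -0.1193, 0.2385]
orientation: [180.0, 8.0, -88.0]
force: [-1.3, -0.8, -1.9]
opening: 0.0216
```

```bash
python3 - <<'E'
from h import *
err()
s=ctrl.snapshot('scene'); save(s,'scene10.png')
a=cv2.imread('pics/scene10.png')[80:220,220:400]; cv2.imwrite('pics/c6.png',cv2.resize(a,None,fx=4,fy=4,interpolation=cv2.INTER_CUBIC))
s=ctrl.snapshot('wrist'); save(s,'wrist10.png')
E
```

```text
t 13.8 tcp [ 0.488  -0.1193  0.2385] ori [180.     8.04 -87.96] F [-1.26 -0.85 -1.85] op 0.0216
```

View pics/c6.png

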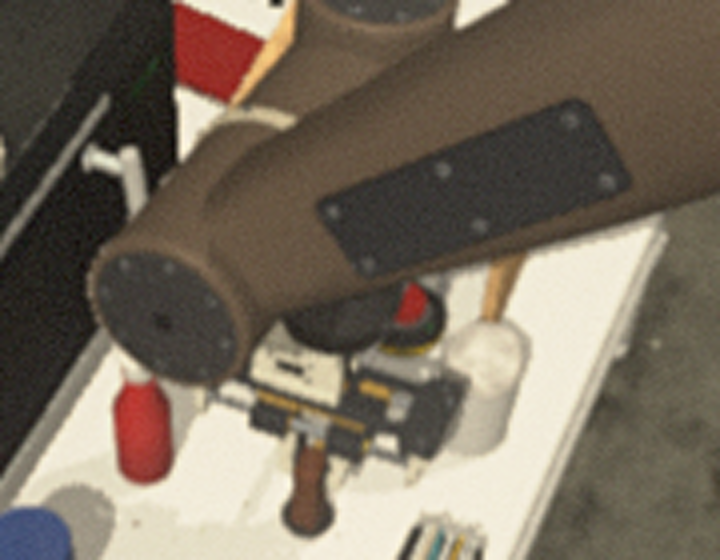

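View pics/wrist10.png

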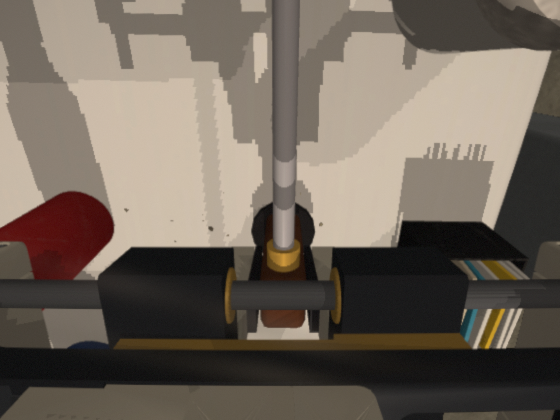

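Call:
carry_out(moves="0 -0.006 -0.0002 0.0008 0 0 0; 0 -0.014 -0.0005 0.002 0 0 0; 0 -0.024 -0.0008 0.0034 0 0 0; 0 -0.036 -0.0012 0.005 0 0 0; 0 -0.048 -0.0016 0.0067 0 0 0; 0 -0.06 -0.002 0.0084 0 0 0; 0 -0.072 -0.0024 0.0101 0 0 0; 0 -0.084 -0.0028 0.0118 0 0 0; 0 -0.096 -0.0033 0.0135 0 0 0; 0 -0.108 -0.0037 0.0152 0 0 0; 0 -0.12 -0.0041 0.0169 0 0 0; 0 -0.13 -0.0045 0.0183 0 0 0; 0 -0.138 -0.0048 0.0194 0 0 0; 0 -0.143 -0.005 0.0201 0 0 0; 0 -0.145 -0.0051 0.0204 0 0 0; 0 -0.145 -0.0051 0.0204 0 0 0")

```text
clock: 15.5
tool_pos: [0.4881, 0.0267, 0.2386]
orientation: [-180.0, 8.0, -88.0]
force: [-0.5, -0.4, -1.7]
opening: 0.0221
```

```bash
python3 - <<'E'
from h import *
err()
s=ctrl.snapshot('scene'); save(s,'scene11.png')
for l in('remote','button_top'):
    print(l,[(np.round(q['at'],1),round(q['confidence'],2),atz(s,q['at'],.04 if l!='remote' else 0).round(3)) for q in ctrl.mark_of(s,l)[:2]])
a=cv2.imread('pics/scene11.png')[80:240,200:400]; cv2.imwrite('pics/c7.png',cv2.resize(a,None,fx=4,fy=4,interpolation=cv2.INTER_CUBIC)[:600])
E
```

```text
t 15.5 tcp [0.4881 0.0267 0.2386] ori [-179.99    8.03  -87.99] F [-0.49 -0.39 -1.7 ] op 0.0221
remote []
button_top []
```

View pics/c7.png

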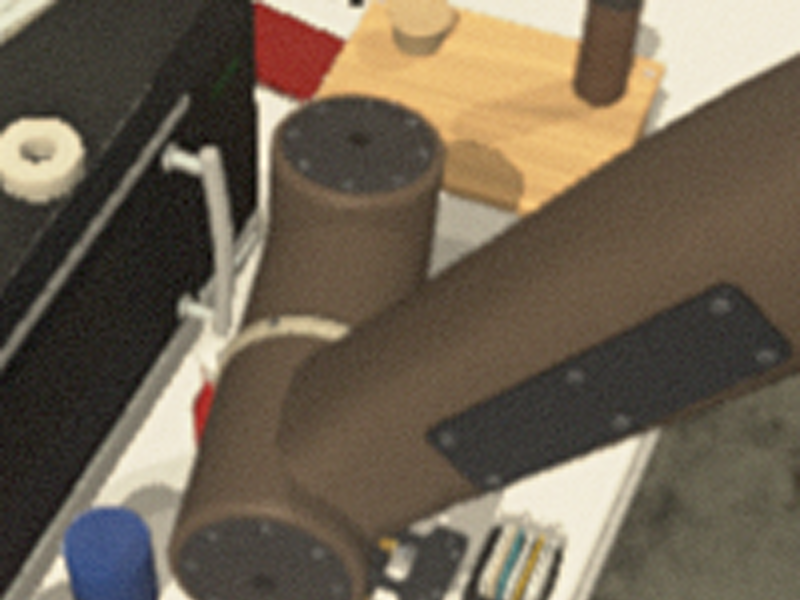

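Call:
carry_out(moves="0 0.005 0 -0.0007 0 0 0; 0 0.005 0 -0.0007 0 0 0; 0 0.0036 0 -0.0107 0 0 0; 0 0.0015 0 -0.0257 0 0 0; 0 -0.0006 0 -0.0407 0 0 0; 0 -0.002 0 -0.0505 0 0 0; 0 -0.02 -0.0007 -0.049 0 0 0; 0 -0.045 -0.0015 -0.045 0 0 0; 0 -0.075 -0.0025 -0.041 0 0 0; 0 -0.105 -0.0035 -0.037 0 0 0; 0 -0.135 -0.0045 -0.0325 0 0 0; 0 -0.165 -0.0055 -0.028 0 0 0; 0 -0.19 -0.0065 -0.0245 0 0 0; 0 -0.203 -0.007 -0.0225 0 0 0; 0 -0.203 -0.007 -0.0225 0 0 0; 0 -0.203 -0.007 -0.0225 0 0 0")

```text
clock: 17.25
tool_pos: [0.4879, 0.2242, 0.2891]
orientation: [180.0, 8.0, -88.0]
force: [-0.3, -0.9, -1.2]
opening: 0.0219
```

```bash
python3 - <<'E'
from h import *
err()
for n in('scene','top'):
  s=ctrl.snapshot(n); save(s,n+'12.png')
  for l in('remote','button_top','hook_tool'):
    print(l,[(np.round(q['at'],1),round(q['confidence'],2),atz(s,q['at'],.04 if l=='button_top' else 0).round(3)) for q in ctrl.mark_of(s,l)[:2]])
E
```

```text
t 17.25 tcp [0.4879 0.2242 0.2891] ori [179.97   8.   -87.99] F [-0.34 -0.93 -1.19] op 0.0219
remote [(array([189.1, 302.6]), 0.58, array([ 0.5  , -0.173,  0.   ]))]
button_top [(array([ 91.5, 304.8]), 0.43, array([ 0.664, -0.574,  0.04 ]))]
hook_tool [(array([295.4, 245.9]), 0.59, array([0.502, 0.242, 0.   ]))]
remote []
button_top []
hook_tool [(array([140.2, 384.8]), 0.65, array([ 0.729, -0.516, -0.   ]))]
```

View pics/scene12.png

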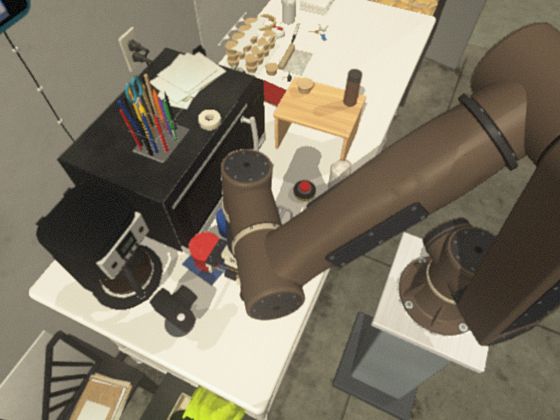

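View pics/top12.png

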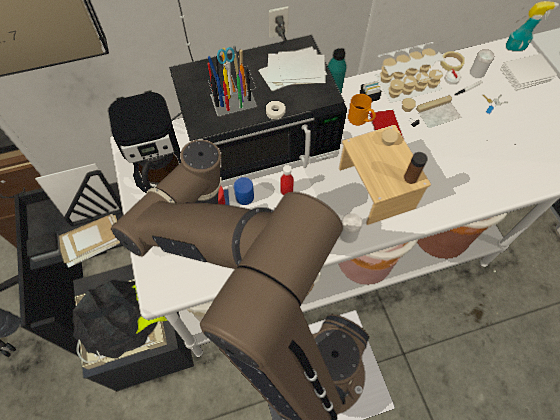

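Call:
carry_out(moves="0 0.0021 0 0.015 0 0 0; 0 0.0042 0 0.03 0 0 0; 0 0.006 0 0.043 0 0 0; 0 0.0073 0 0.052 0 0 0; 0 0.008 0 0.057 0 0 0; 0 0.0082 0 0.0587 0 0 0; 0 0.0082 0 0.0587 0 0 0; 0 0.0082 0 0.0587 0 0 0")

```text
clock: 18.45
tool_pos: [0.4883, 0.2247, 0.2304]
orientation: [-180.0, 8.0, -88.0]
force: [-0.4, -0.0, -1.6]
opening: 0.022
```

```bash
python3 - <<'E'
from h import *
err()
s=ctrl.snapshot('wrist'); save(s,'wrist13.png')
E
```

```text
t 18.45 tcp [0.4883 0.2247 0.2304] ori [-179.96    8.05  -87.98] F [-0.39 -0.05 -1.61] op 0.022
```

View pics/wrist13.png

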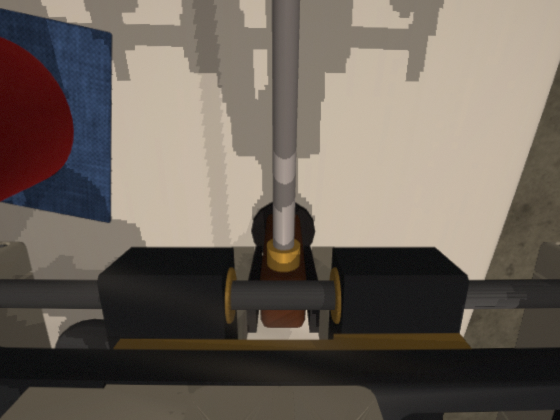

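Call:
carry_out(moves="0 0.0001 0 0.0006 0 0 0; 0 0.0002 0 0.0012 0 0 0; 0 0.0002 0 0.0012 0 0 0; 0 0.0002 0 0.0012 0 0 0")

```text
clock: 18.9
tool_pos: [0.4882, 0.2246, 0.2292]
orientation: [-180.0, 8.0, -88.0]
force: [-1.8, -0.2, 5.5]
opening: 0.0216
```

Call:
carry_out(moves="0.024 0 0 0 0 0 0; 0.028 0 0 0 0 0 0; 0.035 0 0 0 0 0 0; 0.05 0 0 0 0 0 0; 0.07 0 0 0 0 0 0; 0.0876 0 0 0 0 0 0; 0.0876 0 0 0 0 0 0; 0.0876 0 0 0 0 0 0; 0.0876 0 0 0 0 0 0")

```text
clock: 19.8
tool_pos: [0.4881, 0.2245, 0.2287]
orientation: [180.0, 8.0, -88.0]
force: [0.5, 0.1, -1.3]
opening: 0.0772
```

```bash
python3 - <<'E'
from h import *
err()
s=ctrl.snapshot('wrist'); save(s,'wrist14.png')
E
```

```text
t 19.8 tcp [0.4881 0.2245 0.2287] ori [180.     8.02 -88.  ] F [ 0.52  0.09 -1.26] op 0.0772
```

View pics/wrist14.png

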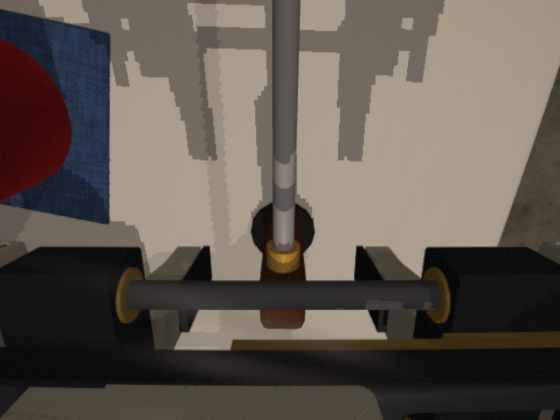

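```bash
python3 - <<'E'
from h import *
o=np.array([.4881,.2245,.2290])
a=full(-88);
def pp(tgt,b):
    print(a.inv().apply(np.array(tgt)-o).round(4),(a.inv()*b).as_rotvec().round(4))
pp([.4881,.2245,.36],a)
pp([.498,-.095,.36],Rt(-88))
E
```

```text
[-0.0183  0.     -0.1297] [0. 0. 0.]
[ 0.2982  0.0013 -0.1743] [0.   0.14 0.  ]
```

Call:
carry_out(moves="0.0876 -0.0014 0 -0.01 0 0 0; 0.0876 -0.0042 0 -0.03 0 0 0; 0.0876 -0.0085 0 -0.06 0 0 0; 0.08 -0.0135 0 -0.095 0 0 0; 0.05 -0.0183 0 -0.1297 0 0 0; 0.02 0.03 0 -0.137 0 0.03 0; 0 0.08 0 -0.144 0 0.06 0; 0 0.12 0.0003 -0.15 0 0.09 0; 0 0.16 0.0005 -0.155 0 0.12 0; 0 0.2 0.0008 -0.16 0 0.14 0; 0 0.24 0.001 -0.166 0 0.14 0; 0 0.28 0.0012 -0.172 0 0.14 0; 0 0.2982 0.0013 -0.1743 0 0.14 0; 0 0.2982 0.0013 -0.1743 0 0.14 0; 0 0.2982 0.0013 -0.1743 0 0.14 0; 0 0.2982 0.0013 -0.1743 0 0.14 0")

```text
clock: 21.45
tool_pos: [0.4979, -0.0945, 0.3601]
orientation: [-180.0, 0.0, -88.0]
force: [-0.1, -0.1, -0.2]
opening: 0.0007
```

```bash
python3 - <<'E'
from h import *
err()
s=ctrl.snapshot('wrist'); save(s,'wrist15.png')
for l in('remote','button_top'):
    print(l,[(np.round(q['at'],1),round(q['confidence'],2),atz(s,q['at'],.04 if l=='button_top' else 0).round(4)) for q in ctrl.mark_of(s,l)[:2]])
im=s['image'].astype(int); m=((im[:,:,0]>120)&(im[:,:,1]<60)&(im[:,:,2]<60)).astype(np.uint8)
n,lab,st,ce=cv2.connectedComponentsWithStats(m)
for i in np.argsort(-st[1:,4])[:3]+1: print(st[i],ce[i],atz(s,ce[i][::-1],.04).round(4))
s=ctrl.snapshot('scene');save(s,'scene15.png')
for l in('remote','button_top','hook_tool'):
    print(l,[(np.round(q['at'],1),round(q['confidence'],2),atz(s,q['at'],.04 if l=='button_top' else 0).round(4)) for q in ctrl.mark_of(s,l)[:2]])
E
```

```text
t 21.45 tcp [ 0.4979 -0.0945  0.3601] ori [-1.7997e+02  1.0000e-02 -8.7980e+01] F [-0.13 -0.1  -0.25] op 0.0007
remote [(array([121.5, 284.2]), 0.96, array([ 0.4996, -0.1662,  0.    ]))]
button_top [(array([120.1, 290.4]), 0.64, array([ 0.4942, -0.1681,  0.04  ]))]
[ 272  101   39   40 1222] [291.15957447 120.6603928 ] [ 0.4935 -0.1677  0.04  ]
[116 239  23   3  34] [126.94117647 240.32352941] [ 0.6543 -0.0458  0.04  ]
[157 224   1   1   1] [157. 224.] [ 0.6224 -0.0644  0.04  ]
remote [(array([188.9, 304.1]), 0.94, array([ 0.4962, -0.1763,  0.    ]))]
button_top []
hook_tool [(array([325.1, 176.2]), 0.44, array([0.6377, 0.3986, 0.    ]))]
```

View pics/wrist15.png

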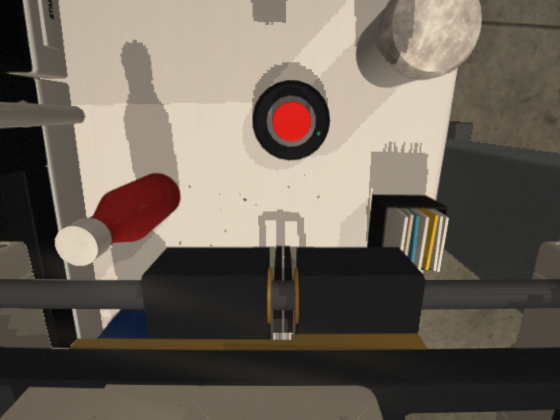

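View pics/scene15.png

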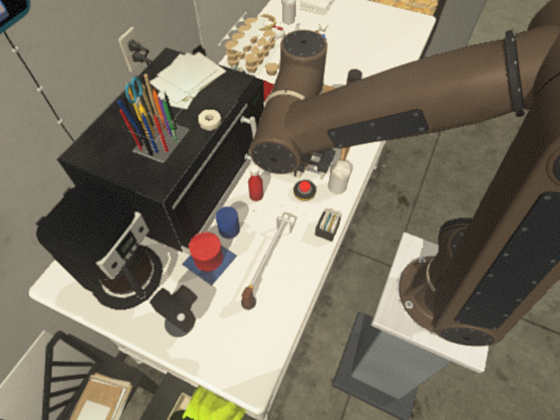

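```bash
python3 - <<'E'
from h import *
print(ctrl.tip_extent)
plan((.4979,-.0945,.3601,-88),(.4935,-.1677,.26,-178))
E
```

```text
0.1781
shift [0.073  0.007  0.1001] rot [ 0.     -0.      1.5708] rows 2.4817421300368814 10.477299185098953
```

Call:
carry_out(moves="0 0.015 0.001 0 0 0 0.14; 0 0.03 0.003 0 0 0 0.28; 0 0.045 0.004 0 0 0 0.42; 0 0.06 0.006 0 0 0 0.56; 0 0.073 0.007 0 0 0 0.7; 0 0.073 0.007 0 0 0 0.84; 0 0.073 0.007 0 0 0 0.98; 0 0.073 0.007 0.02 0 0 1.12; 0 0.073 0.007 0.04 0 0 1.26; 0 0.073 0.007 0.06 0 0 1.4; 0 0.073 0.007 0.08 0 0 1.54; 0 0.073 0.007 0.1 0 0 1.5708; 0 0.073 0.007 0.1 0 0 1.5708; 0 0.073 0.007 0.1 0 0 1.5708; 0 0.073 0.007 0.1 0 0 1.5708")

```text
clock: 23.3
tool_pos: [0.4941, -0.1681, 0.2607]
orientation: [-180.0, 0.1, -177.9]
force: [0.9, -1.1, -0.0]
opening: 0.0
```

```bash
python3 - <<'E'
from h import *
err()
for n in('wrist','scene'):
  s=ctrl.snapshot(n); save(s,n+'16.png')
  for l in('remote','button_top'):
    print(l,[(np.round(q['at'],1),round(q['confidence'],2),atz(s,q['at'],.04 if l=='button_top' else 0).round(4)) for q in ctrl.mark_of(s,l)[:2]])
a=s['image'][130:250,240:400,::-1];cv2.imwrite('pics/c8.png',cv2.resize(a,None,fx=5,fy=5,interpolation=cv2.INTER_CUBIC))
E
```

```text
t 23.3 tcp [ 0.4941 -0.1681  0.2607] ori [-1.7998e+02  9.0000e-02 -1.7792e+02] F [ 0.87 -1.06 -0.  ] op 0.0
remote [(array([214.6, 281.2]), 0.6, array([ 0.4938, -0.1702,  0.    ]))]
button_top [(array([231.3, 284. ]), 0.61, array([ 0.493 , -0.1682,  0.04  ]))]
remote [(array([191.3, 306.3]), 0.75, array([ 0.4856, -0.1703,  0.    ]))]
button_top [(array([180.8, 302.5]), 0.48, array([ 0.5046, -0.1774,  0.04  ]))]
```

View pics/wrist16.png

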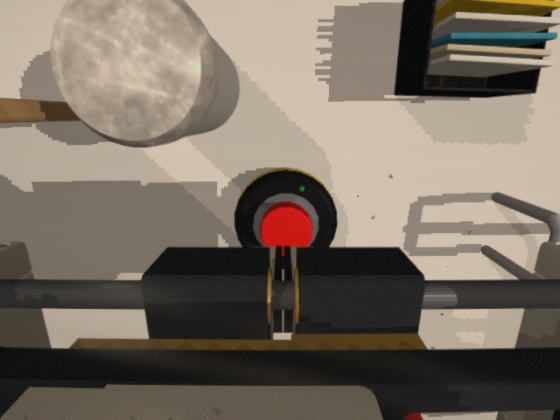

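View pics/c8.png

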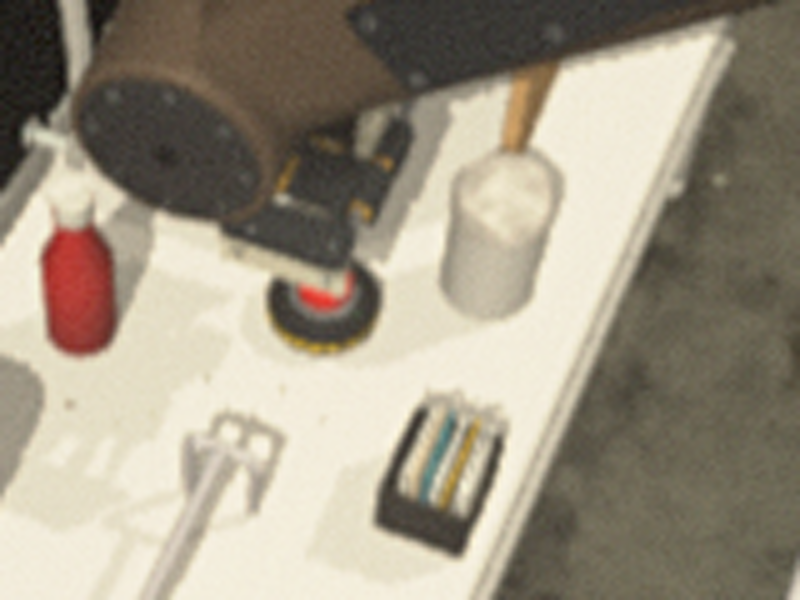

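Call:
carry_out(moves="0 0 0 0.01 0 0 0; 0 0 0 0.02 0 0 0; 0 0 0 0.03 0 0 0; 0 0 0 0.035 0 0 0; 0 0 0 0.037 0 0 0; 0 0 0 0.037 0 0 0; 0 0 0 0.037 0 0 0; 0 0 0 0.037 0 0 0")

```text
clock: 24.4
tool_pos: [0.4937, -0.1682, 0.223]
orientation: [-180.0, 0.0, -178.0]
force: [1.4, -0.2, 0.5]
opening: 0.0004
```

```bash
python3 - <<'E'
from h import *
err();s=ctrl.snapshot('wrist'); save(s,'wrist17.png');err()
E
```

```text
t 24.4 tcp [ 0.4937 -0.1682  0.223 ] ori [-1.80e+02  4.00e-02 -1.78e+02] F [ 1.37 -0.16  0.5 ] op 0.0004
t 24.45 tcp [ 0.4936 -0.1681  0.223 ] ori [-1.80e+02  4.00e-02 -1.78e+02] F [ 0.11  0.57 -0.26] op 0.0005
```

View pics/wrist17.png

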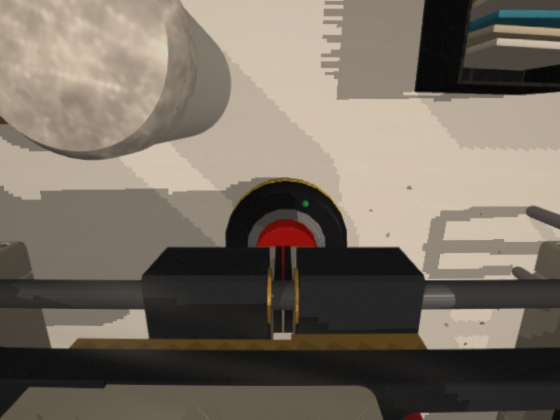

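Call:
carry_out(moves="0 0 0 0.004 0 0 0; 0 0 0 0.007 0 0 0; 0 0 0 0.009 0 0 0; 0 0 0 0.0105 0 0 0; 0 0 0 0.0105 0 0 0; 0 0 0 0.0105 0 0 0")

```text
clock: 25.05
tool_pos: [0.4938, -0.1681, 0.2124]
orientation: [-180.0, 0.0, -178.0]
force: [0.5, 0.3, 4.2]
opening: 0.0004
```

```bash
python3 - <<'E'
from h import *
err();ctrl.snapshot('wrist');err();ctrl.snapshot('wrist');err()
E
```

```text
t 25.05 tcp [ 0.4938 -0.1681  0.2124] ori [-1.7999e+02  4.0000e-02 -1.7799e+02] F [0.49 0.31 4.19] op 0.0004
t 25.1 tcp [ 0.4938 -0.1681  0.2124] ori [-1.7999e+02  4.0000e-02 -1.7799e+02] F [ 1.67 -0.1   3.99] op 0.0003
t 25.15 tcp [ 0.4938 -0.1681  0.2124] ori [-1.7999e+02  4.0000e-02 -1.7799e+02] F [ 0.81 -0.13  5.12] op 0.0004
```

Call:
carry_out(moves="0 0 0 0 0 0 0; 0 0 0 0 0 0 0; 0 0 0 0 0 0 0; 0 0 0 0 0 0 0; 0 0 0 0 0 0 0; 0 0 0 0 0 0 0; 0 0 0 0 0 0 0; 0 0 0 0 0 0 0; 0 0 0 0 0 0 0; 0 0 0 0 0 0 0; 0 0 0 0 0 0 0")

```text
clock: 26.25
tool_pos: [0.4938, -0.1681, 0.2124]
orientation: [-180.0, 0.0, -178.0]
force: [0.8, 0.5, 4.3]
opening: 0.0002
```

```bash
python3 - <<'E'
from h import *
err();s=ctrl.snapshot('wrist');save(s,'wrist18.png');err()
E
```

```text
t 26.25 tcp [ 0.4938 -0.1681  0.2124] ori [-1.7999e+02  4.0000e-02 -1.7799e+02] F [0.78 0.46 4.27] op 0.0002
t 26.3 tcp [ 0.4938 -0.1681  0.2124] ori [-1.7999e+02  4.0000e-02 -1.7799e+02] F [0.75 0.55 5.36] op 0.0004
```

View pics/wrist18.png

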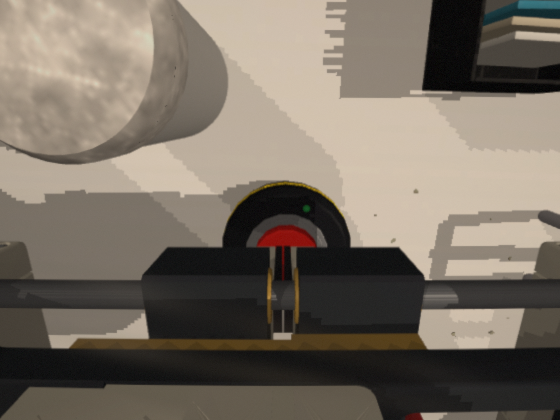

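Call:
carry_out(moves="0 0 0 0.002 0 0 0; 0 0 0 0.004 0 0 0; 0 0 0 0.0055 0 0 0; 0 0 0 0.006 0 0 0; 0 0 0 0.006 0 0 0; 0 0 0 0.006 0 0 0")

```text
clock: 26.9
tool_pos: [0.4939, -0.1682, 0.207]
orientation: [-180.0, 0.1, -178.0]
force: [-1.9, 0.6, 12.7]
opening: 0.0002
```

Call:
carry_out(moves="0 0 0 0.0008 0 0 0; 0 0 0 0.0008 0 0 0; 0 0 0 0.0008 0 0 0")

```text
clock: 27.2
tool_pos: [0.4938, -0.1682, 0.2062]
orientation: [-180.0, 0.1, -178.0]
force: [-0.8, 0.7, 13.3]
opening: 0.0005
```

```bash
python3 - <<'E'
from h import *
err();s=ctrl.snapshot('wrist');save(s,'wrist19.png');err()
E
```

```text
t 27.2 tcp [ 0.4938 -0.1682  0.2062] ori [-1.7998e+02  6.0000e-02 -1.7797e+02] F [-0.82  0.72 13.3 ] op 0.0005
t 27.25 tcp [ 0.4938 -0.1682  0.2062] ori [-1.7998e+02  6.0000e-02 -1.7797e+02] F [-1.29  0.66 12.98] op 0.0005
```

View pics/wrist19.png

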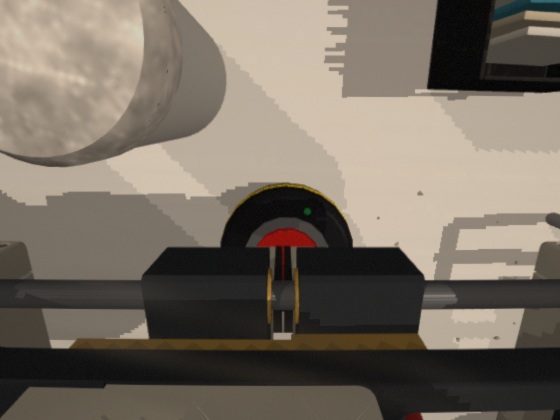

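Call:
carry_out(moves="0 0 0 -0.004 0 0 0; 0 0 0 -0.01 0 0 0; 0 0 0 -0.018 0 0 0; 0 0 0 -0.03 0 0 0; 0 0 0 -0.06 0 0 0; 0 0 0 -0.1 0 0 0; 0 0 0 -0.14 0 0 0; 0 0 0 -0.16 0 0 0; 0 -0.05 0 -0.2 0 0 0; 0 -0.09 0 -0.2 0 0 0; 0 -0.09 0 -0.2 0 0 0; 0 -0.09 0 -0.2 0 0 0; 0 -0.09 0 -0.2 0 0 0; 0 -0.09 0 -0.2 0 0 0")

```text
clock: 28.65
tool_pos: [0.5824, -0.1651, 0.4053]
orientation: [180.0, -0.0, -178.0]
force: [0.4, -0.2, 0.5]
opening: 0.0005
```

```bash
python3 - <<'E'
from h import *
err()
for n in('wrist','scene','top'):
  s=ctrl.snapshot(n); save(s,n+'20.png')
  for l,z in(('remote',0),('button_top',.04),('hook_tool',0),('hook_head',0)):
    print(n,l,[(np.round(q['at'],1),round(q['confidence'],2),atz(s,q['at'],z).round(4)) for q in ctrl.mark_of(s,l)[:2]])
E
```

```text
t 28.65 tcp [ 0.5824 -0.1651  0.4053] ori [ 1.7999e+02 -5.0000e-02 -1.7801e+02] F [ 0.43 -0.2   0.53] op 0.0005
wrist remote [(array([104.1, 283.8]), 0.78, array([ 0.493 , -0.1677,  0.    ]))]
wrist button_top [(array([102.7, 283.5]), 0.56, array([ 0.4932, -0.1681,  0.04  ]))]
wrist hook_tool []
wrist hook_head []
scene remote [(array([188.7, 304. ]), 0.86, array([ 0.4968, -0.177 ,  0.    ]))]
scene button_top [(array([184.7, 307. ]), 0.47, array([ 0.4849, -0.169 ,  0.04  ]))]
scene hook_tool [(array([301.8, 250.9]), 0.97, array([0.4801, 0.2525, 0.    ]))]
scene hook_head [(array([230.5, 285.8]), 0.59, array([ 0.4858, -0.003 , -0.    ]))]
top remote []
top button_top []
top hook_tool [(array([200.1, 244.8]), 0.51, array([0.6381, 0.0705, 0.    ])), (array([252.7, 203.7]), 0.49, array([0.4834, 0.2585, 0.    ]))]
top hook_head []
```

View pics/wrist20.png

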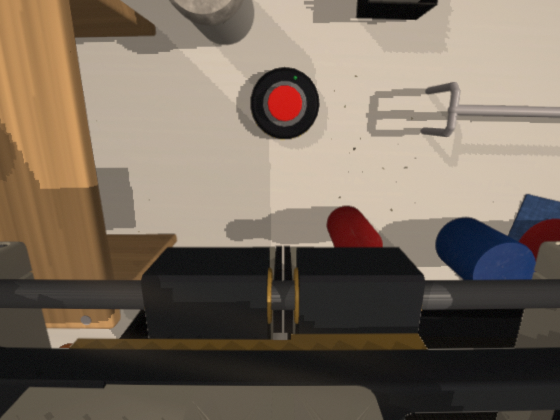

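View pics/scene20.png

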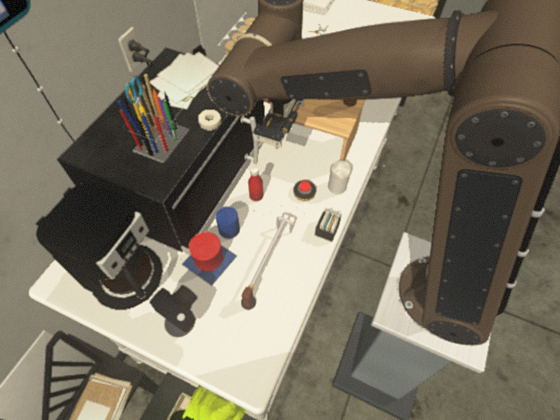

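```bash
python3 -c "
from plant import ctrl
print(ctrl.close_job())"
```

```text
the job is handed in; nothing more can be done
None
```

I finished the job and handed it in at about 28.8 s of the 64 s allowed; the interface reports no verdict.

**What I did:**
- I pulled the remote out from under the shelf with the hook. Its centre ended about 225 mm behind the shelf's origin line (about 125 mm in front of the front edge).
- I stood the hook back on the table near (0.48, 0.255) and let go.
- With closed fingers I held the red button at its halfway stop for over 1 s. The reading was 4–5 N, inside the 2.5–9 N range for that stop.
- I then pressed it fully down, reaching 13.3 N with the fingertips 28 mm above the table, and lifted straight off.

**Last checks:**
- The final wrist picture puts the remote at (0.493, −0.168), the same place as before the press, lying flat.
- The final pictures show the hook and all the visible bystanders standing where they were. The arm hides the jar and portion cup in the last scene picture. I didn't measure how far any bystander shifted.
- The arm was well above everything and the force reading was near zero.

**What disagreed or could not be confirmed:**
- The scene camera places the remote and shelf up to about 10 mm away from what the wrist and top cameras say. Even with that difference the remote stays inside the required range.
- I judged the button's stages only from force and fingertip height, because nothing reads them out directly.
- That the button came fully up again I judged only from the last wrist picture.

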